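# Switch the vial diverter to the empty lane

## Task

One lane of the vial diverter is full and three vials are waiting on its seesaw gate. With your fingertips, first push the empty lane's shutter fully open by its upright knob, and only then press down the raised end of the gate on its side tab until it has rocked right over to its stop and the three waiting vials have rolled down into the empty lane. Only push and press: do not touch or lift any vial, leave the full lane's vials where they are, and do not disturb the beaker, bottle or tip box nearby.

Things in the scene. Friction and masses are not known exactly. Their poses are not given: they have to be found in the camera images.
- sorter: Fixed vial diverter, white base 100x370x8 mm, any yaw. Origin: centre of base underside, on the bench below the pivot; z up. +y runs to the empty lane, -y to the full lane; +x points across, away from the press tabs. Lanes: 49 mm wide inside, walls 3 mm thick, 15 high; floor 48 mm above the bench at y=+-83 mm, falling 0.13 rad outward to an end wall at 168 mm.
- gate (a joint): Tilt of the seesaw gate, rad: trough 55x160 mm, pivot along diverter x, 55 mm above the bench. 0: as found, down to the full lane, raised at the empty lane. 0.26: rocked right over, at its hard stop. Under 2 N down on the raised tab rocks it; friction holds it where left once empty.
- gate_tab (a point): Top centre of the gate's raised press tab (moves with it): plate 36 mm across x 34 along x 4 thick, on the trough's side (diverter x -28 to -64 mm), near the empty-lane end; a twin tab is at the full-lane end. As found x=-48, y=59, 83 mm above the bench; rocked over y=64, 67 mm above it.
- shutter (a joint): Travel of the shutter, m: steel blade 48 mm wide standing across the empty lane at diverter y=118 mm; slides along diverter +x out of the lane through a slot. 0 to 0.005 as found (shut, stops vials), 0.055 fully open at its stop. Friction about 1 N; stays where left.
- shutter_knob (a point): Top centre of the shutter's black upright knob (moves with it): post 14 mm in diameter on the blade, top 102 mm above the bench, free down to the blade's top edge at 69 mm; the lane walls beside it are at most 63 mm high. Shut, it is at diverter x=-5, y=118 mm.
- waiting1: Waiting vial on the gate: amber glass, white cap, 22 mm diameter x 45 mm, 22 g, lying across the gate; origin at its centre, its x axis along its length. It rolls by itself when the gate is rocked.
- waiting2: Waiting vial on the gate: amber glass, white cap, 22 mm diameter x 45 mm, 22 g, lying across the gate; origin at its centre, its x axis along its length. It rolls by itself when the gate is rocked.
- waiting3: Waiting vial on the gate: amber glass, white cap, 22 mm diameter x 45 mm, 22 g, lying across the gate; origin at its centre, its x axis along its length. It rolls by itself when the gate is rocked.
- parked1: Parked vial, same kind, lying in the full lane; origin at its centre.
- parked2: Parked vial, same kind, lying in the full lane; origin at its centre.
- parked3: Parked vial, same kind, lying in the full lane; origin at its centre.
- parked4: Parked vial, same kind, lying in the full lane; origin at its centre.
- beaker: Bystander: white open beaker, 54 mm diameter, 65 mm high, loose on the bench; origin at the centre of its underside.
- bottle: Bystander: white capped bottle, 48 mm diameter, 110 mm high, loose on the bench; origin at the centre of its underside.
- tip_box: Bystander: grey pipette-tip box with clear lid, 77 x 112 x 58 mm, loose on the bench; origin at the centre of its underside.
Mind the look-alikes: they are no part of the job. What is shaped like the waiting3 but turquoise is not meant. Leave any turquoise look-alike of the parked2 alone.

How it is judged:
By the outcome, as a careful person would: the job done as asked, in the order asked, and still so for the second after the job is handed in, with the robot touching nothing.
It also fails if it takes over 42 s, if anything falls off the work surface, if the arm or the gripper's body presses on something with over 40 N, if the wrist force passes 120 N, or if a joint passes its speed limit or range.

## Robot

A 6-joint arm with a two-finger parallel gripper is mounted at the origin on the work surface. World frame = base frame: x ahead of the robot, y to its left, z up, the work surface at z = 0. Lengths are in m, angles in rad, forces in N, time in s.
With the tool pointing down it reaches from about 0.275 to 0.825 m from the base axis. Payload 4.9 kg.
Tool frame: the origin (TCP) lies midway between the tips of the shut fingers; the grasp point (between the pads) lies 19 mm behind it (bot.grip_depth is the distance from the TCP to the grasp point, in m); z points along the fingers, y is the line along which they close (so a half turn about z gives the same grasp; the last joint's range is limited). The gripper opens to 85 mm and grips with 20 to 120 N. Pads are 22 mm wide; open, the fingers measure 114 mm over their backs; the gripper's body (76 mm by 85 mm) begins 54 mm behind the grasp point. The pads swing forward as they close: fully open they stand 13 mm farther back than shut.
Start: joints at [1.023, 0.326, -0.193, 1.052, 0, 1.437], TCP at [0.221, 0.504, 0.231] pointing down, gripper open.
Joint ranges: [-2.65, 2.65], [-0.97, 1.79], [-1.3, 1.35], [-1.93, 2.1], [-1.47, 1.37], [-3.14, 3.14]. Speed limits (rad/s): [2.57, 2.57, 3.14, 3.14, 3.14, 3.14].

## Interface

Orientations are given as a unit quaternion [w, x, y, z].
In Python, from cell import bot gives the robot as it stands. Calls block until the motion is done:
- bot.move_pose(position, orientation): joint-space move of the TCP to a pose.
- bot.move_linear(position, speed=0.15, rotation=None, until_force=None): straight line of the TCP; rotation=None keeps the orientation; speed is the mean speed in m/s. With until_force (N) it stops when the force on the tool has changed by that much, and returns True; else False.
- bot.goto_joints(angles): joint-space move.
- bot.set_gripper(opening, grasp_force=None): opening from 0.0 (shut) to 1.0 (fully open); grasp_force is the grip in N (None keeps the last); returns when the fingers have stopped.
- bot.wait(seconds).
- bot.solve_ik(position, orientation): joint angles nearest the present ones, or None.
- bot.camera(name): name is "scene" or "top"; returns the picture (384x512x3 uint8, red, green, blue); there is no depth.
- bot.calibration(name): a dict with "mtx" (3x3 intrinsics, pixels), "extrinsics" (4x4, takes a point from world to camera coordinates). Camera axes: x right, y down, z forward; pixel columns grow to the right and rows downward; lengths in m; the calibration is good to about 2 mm. A picture is of the moment at which its call begins. calibration takes no time and is no camera call.
A pose or a line that the arm cannot do raises bot.PlanningError and nothing moves.
- bot.close_job(): hands the job in; it is judged then, once.
Trained networks look in the newest picture that a camera, given by its name, has taken for a name from the list of things; names that differ only in an ending like _2 or _b are one class to them, and where a whole thing is asked for, a point or a joint stands for the part that bears it (a point fixed in the world has none). Each returns a list of dicts, best first, with "confidence" (0 to 1); they miss things now and then, are a little off and sometimes report something else, mostly with a low value. They report only what shows in the picture. A call takes as long as a camera call. They do not tell look-alikes from the thing itself.
- bot.search_frame(camera, thing): "bbox" ([left, top, width, height] in pixels, round what is visible of it).
Readings, each from a call of its own:
- bot.read_clock(): time.
- bot.read_joint_positions(): joint angles.
- bot.read_joint_vel(): joint speeds.
- bot.read_joint_efforts(): joint torques, N m.
- bot.read_position(): TCP position.
- bot.read_tool_rot(): TCP orientation.
- bot.read_ft_force(): force on the tool from outside, world axes, zero at the start.
- bot.read_moment(): the same for the moment, N m.
- bot.read_gripper_width(): opening from 0.0 (shut) to 1.0 (fully open).
- bot.read_finger_force(): force on a finger pad.
Only numpy, scipy, OpenCV 4.12 (cv2) and the standard library are available. Lean on these libraries where they do the work, as an engineer would, in place of code of your own. Each camera call takes 0.05 s, during which the arm holds its last target. There are 200 camera calls.

## Working session

There is one attempt and no reset: what is moved stays moved. The work goes in short steps, each a Python script; the robot and the scene stay as the last script left them, time stands still between calls to the robot, and variables do not carry over. Pictures are saved under pics/ and viewed, at most 10 in all, crops included, and the job is handed in when it is done.

```bash
mkdir -p pics
python3 - <<'E'
from cell import bot
import cv2
for c in ("scene","top"):
    im=bot.camera(c); cv2.imwrite(f"pics/{c}0.png",cv2.resize(im[:,:,::-1],(800,600),interpolation=cv2.INTER_CUBIC))
    k=bot.calibration(c); print(c,k["mtx"].round(1).tolist(),k["extrinsics"].round(4).tolist())
    for t in ("sorter","gate_tab","shutter_knob","waiting1","beaker","bottle","tip_box"):
        print(t,[( [round(v) for v in d["bbox"]],round(d["confidence"],2)) for d in bot.search_frame(c,t)][:8])
print(bot.read_clock())
E
```

```text
scene [[449.7, 0.0, 256.9], [0.0, 449.7, 185.6], [0.0, 0.0, 1.0]] [[-0.861, 0.5084, 0.0146, 0.4682], [0.3994, 0.6936, -0.5995, -0.213], [-0.3149, -0.5103, -0.8002, 1.0192], [0.0, 0.0, 0.0, 1.0]]
sorter [([152, 151, 211, 99], 0.59), ([320, 184, 13, 26], 0.3)]
gate_tab [([206, 163, 100, 62], 0.93)]
shutter_knob [([181, 163, 15, 28], 0.78)]
waiting1 [([268, 176, 14, 24], 0.69), ([294, 179, 16, 26], 0.67), ([280, 176, 19, 25], 0.64), ([298, 300, 30, 29], 0.64)]
beaker [([315, 141, 33, 42], 0.68)]
bottle [([277, 230, 37, 55], 0.84)]
tip_box [([231, 125, 64, 51], 0.89)]
top [[427.2, 0.0, 246.4], [0.0, 427.2, 193.2], [0.0, 0.0, 1.0]] [[-0.0174, -0.9998, -0.0067, 0.0814], [-0.9878, 0.0183, -0.1548, 0.5831], [0.1549, 0.004, -0.9879, 0.7454], [0.0, 0.0, 0.0, 1.0]]
sorter [([185, 125, 157, 168], 0.97)]
gate_tab [([209, 146, 95, 99], 0.89)]
shutter_knob [([299, 143, 18, 17], 0.75)]
waiting1 [([241, 205, 27, 19], 0.87), ([227, 223, 25, 26], 0.74), ([230, 214, 32, 22], 0.72), ([143, 179, 16, 24], 0.61)]
beaker [([254, 275, 30, 31], 0.63), ([295, 143, 21, 19], 0.43)]
bottle [([173, 183, 36, 29], 0.72)]
tip_box [([286, 202, 68, 73], 0.9)]
0.8
```

View pics/scene0.png

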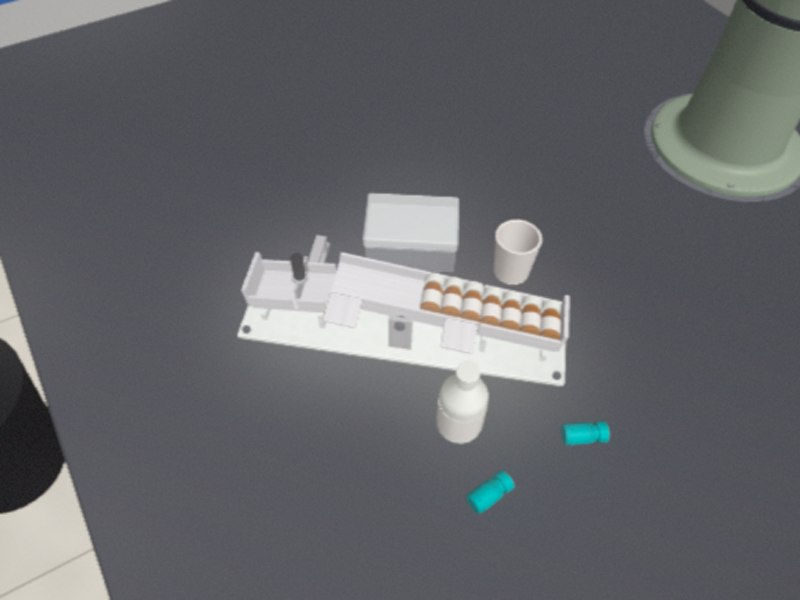

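View pics/top0.png

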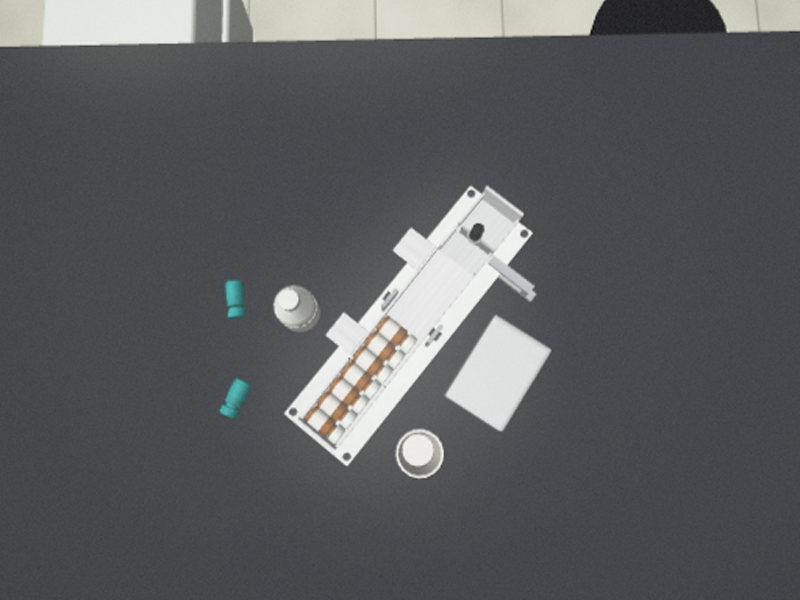

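The scene picture shows the diverter with its black knob at (297,262). The raised tab is at (343,310), the twin tab at (460,335), and the turquoise decoys at (587,433) and (491,492), well clear. The top picture shows the knob at (477,231), the raised tab at (414,249) and the base screws at the corners. The two tabs could be confused. The right one is beside the empty lane and knob, at top (414,249), not (349,334). I'll fit the pose and check it in an overlay crop.

```bash
cat > h.py <<'E'
import numpy as np, cv2
from cell import bot
from scipy.optimize import least_squares
def proj(c,P):
    k=bot.calibration(c);E=k["extrinsics"];q=np.atleast_2d(P)@E[:3,:3].T+E[:3,3];q=q@k["mtx"].T
    return q[:,:2]/q[:,2:]
def W(s,P):
    P=np.atleast_2d(P).astype(float);c,n=np.cos(s[2]),np.sin(s[2])
    return np.c_[s[0]+c*P[:,0]-n*P[:,1],s[1]+n*P[:,0]+c*P[:,1],P[:,2]]
E
python3 - <<'E'
from h import *
S=1.5625
def model(p):
    i=p[3];a,b=.05-i,.185-i
    scr=[[-a,b,.008],[a,b,.008],[-a,-b,.008],[a,-b,.008]]
    kn=[-.005+p[4],.118,.102]; t=[-.047,.06,.083]; t2=[-.047,-.064,.067]
    return W(p,scr+[kn,t,t2])
ot=np.array([[471,193],[525,233],[292,412],[347,457],[478,229],[414,249],[349,334]])/S
os_=np.array([[246,329],[556,376],[297,257],[343,310],[460,335]])/S
def res(p):
    m=model(p)
    return np.r_[(proj("top",m)-ot).ravel(),(proj("scene",m)[[0,2,4,5,6]]-os_).ravel(),(p[4]-.0025)*300]
r=least_squares(res,[.55,0,-.7-0.0,.008,0.002],loss="soft_l1")
print(r.x.round(4)); print(res(r.x).round(1)); s=r.x
np.save("s.npy",s)
v=[]
for c in("top","scene"):
    im=bot.camera(c)[:,:,::-1]; z=4
    o=(175,110) if c=="top" else (145,140); w,h=(190,190) if c=="top" else (230,120)
    im=cv2.resize(np.ascontiguousarray(im[o[1]:o[1]+h,o[0]:o[0]+w]),None,fx=3,fy=3,interpolation=cv2.INTER_CUBIC)
    f=lambda P:((proj(c,W(s,P))-o+.5)*3).astype(int)
    cv2.polylines(im,[f([[-.05,-.185,.008],[.05,-.185,.008],[.05,.185,.008],[-.05,.185,.008]])],True,(0,0,255),1)
    for y,z in((.06,.083),(-.064,.067)):
        cv2.polylines(im,[f([[-.028,y-.017,z],[-.064,y-.017,z],[-.064,y+.017,z],[-.028,y+.017,z]])],True,(0,160,0),1)
    cv2.polylines(im,[f([[-.005+s[4]+.007*np.cos(t),.118+.007*np.sin(t),.102] for t in np.arange(0,6.3,.4)])],True,(0,200,255),1)
    v.append(im)
W_=max(i.shape[1] for i in v)
cv2.imwrite("pics/ov_top.png",v[0]);cv2.imwrite("pics/ov_scene.png",v[1])
E
```

```text
[ 0.5645  0.0402 -2.2665  0.0077  0.0033]
[ 0.   0.5 -0.5  0.8 -0.1  1.  -0.8  0.9 -0.4  0.  -0.7 -0.8 -2.6 -0.4
 -0.6 -0.2  0.3 -0.9 -0.8 -0.4 -1.3 -0.9 -1.2 -0.6  0.2]
```

View pics/ov_top.png

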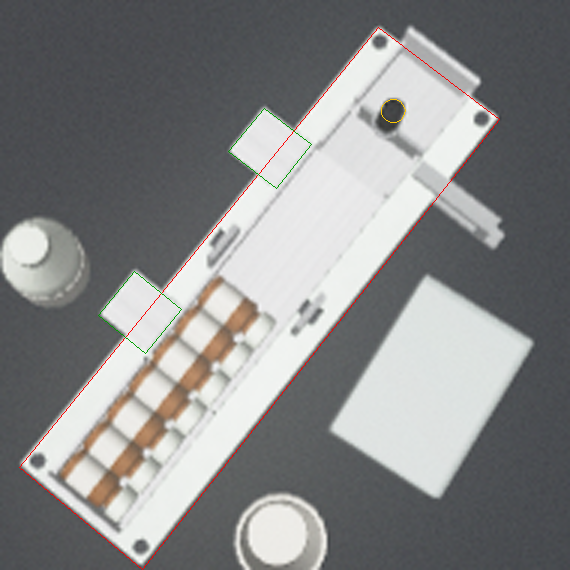

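View pics/ov_scene.png

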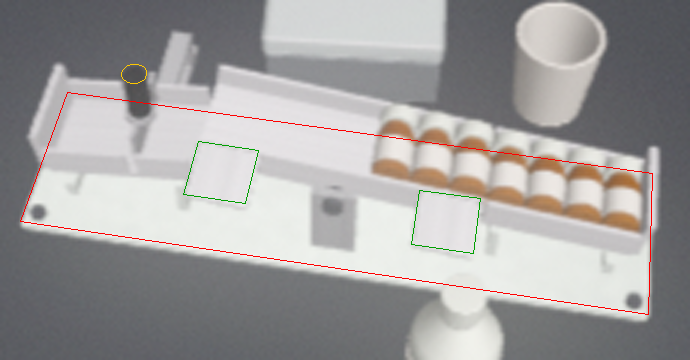

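The overlay fits to about 1 px: base outline, both tabs and knob line up, and the chosen tab is the raised one beside the knob. Next I'll open the shutter.

```bash
cat >> h.py <<'E'
s=np.load("s.npy") if __import__("os").path.exists("s.npy") else None
def D(x,y,z): return W(s,[[x,y,z]])[0]
def quat():
    best=None
    for a in(s[2]+np.pi/2,s[2]-np.pi/2):
        q=np.array([0,np.cos(a/2),np.sin(a/2),0])
        j=bot.solve_ik(D(-.055,.118,.2),q)
        if j is not None and (best is None or abs(j[5])<best[0]): best=(abs(j[5]),q)
    return best[1]
def local(p):
    c,n=np.cos(s[2]),np.sin(s[2]);d=np.array(p[:2])-s[:2]
    return np.round([c*d[0]+n*d[1],-n*d[0]+c*d[1],p[2]],4)
def snap(n):
    for c in("top","scene"):
        o=(175,110) if c=="top" else (145,110); w,h=(190,190) if c=="top" else (230,150)
        im=bot.camera(c)[o[1]:o[1]+h,o[0]:o[0]+w,::-1]
        im=cv2.resize(im,(0,0),fx=400/w,fy=400/w,interpolation=cv2.INTER_CUBIC)
        im=cv2.copyMakeBorder(im,0,400-im.shape[0],0,0,cv2.BORDER_CONSTANT)
        A=im if c=="top" else np.hstack([A,im])
    cv2.imwrite(f"pics/{n}.png",A)
E
python3 - <<'E'
from h import *
bot.set_gripper(0.0)
q=quat()
bot.move_pose(D(-.055,.118,.17),q)
print(bot.read_position(),bot.read_ft_force(),bot.read_clock())
print(bot.move_linear(D(-.055,.118,.080),speed=.1,until_force=6))
print(local(bot.read_position()))
print(bot.move_linear(D(.045,.118,.080),speed=.04,until_force=8))
print(local(bot.read_position()),bot.read_ft_force(),bot.read_clock())
bot.move_linear(D(local(bot.read_position())[0]-.02,.118,.080),speed=.08)
bot.move_linear(D(local(bot.read_position())[0],.118,.17),speed=.15)
bot.move_pose(D(-.16,.06,.2),q)
snap("open"); print(bot.read_clock())
E
```

```text
[0.69018943 0.00805815 0.17025933] [0.503891   0.87667794 0.36650818] 4.1
False
[-0.0554  0.1185  0.0808]
True
[0.0275 0.1179 0.08  ] [2.7733392  1.54994608 0.53735994] 7.0083
9.0167
```

View pics/open.png

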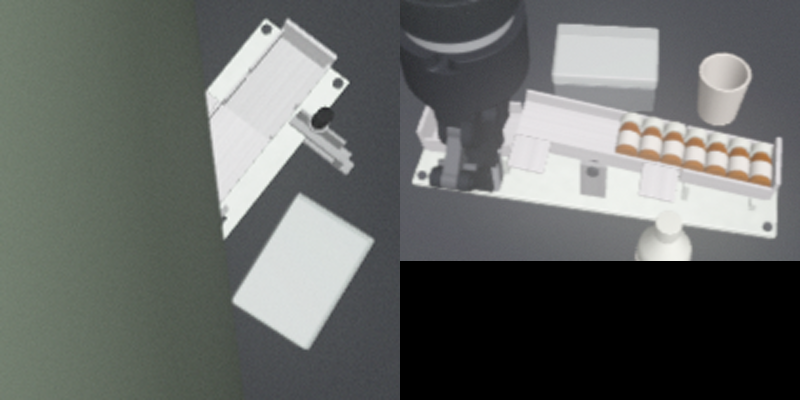

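The shutter knob now stands beyond the lane wall, at (322,115) in the top crop. The blade is out of the lane and the vials haven't moved. Before pressing the gate, I'll check the travel numerically against the knob's expected pixel.

Run:
```python
from h import *
im=bot.camera("top").astype(int)
for t in(.045,.050,.055): 
    x=t-.005;u=proj("top",W(s,[[x,.118,.102],[x,.118,.069]]));print(t,u.round(1).tolist())
o=im[135:185,310:350].max(2)
ys,xs=np.nonzero(o<45);print(len(xs),xs.mean()+310,ys.mean()+135,xs.min()+310,xs.max()+310,ys.min()+135,ys.max()+135)
```

```text
0.045 [[324.6, 161.2], [321.4, 165.3]]
0.05 [[326.9, 162.9], [323.6, 167.0]]
0.055 [[329.2, 164.7], [325.8, 168.7]]<stdin>:6: RuntimeWarning: Mean of empty slice.
  ret = ret.dtype.type(ret / rcount)
Traceback (most recent call last):
ValueError: zero-size array to reduction operation minimum which has no identity
```

The knob is at about (328,165), where a travel of 0.054 to 0.055 predicts it, and the push ended on a hard force rise. The shutter is at its stop, so I'll press the tab.

Run:
```python
from h import *
q=quat()
bot.move_pose(D(-.050,.060,.13),q)
bot.move_linear(D(-.050,.060,.095),speed=.08)
print(local(bot.read_position()),bot.read_ft_force())
print(bot.move_linear(D(-.050,.063,.058),speed=.03,until_force=10))
print(local(bot.read_position()),bot.read_ft_force(),bot.read_clock())
bot.wait(1.5)
p=local(bot.read_position()); print(p,bot.read_ft_force())
bot.move_linear(D(-.055,.063,.17),speed=.1)
bot.goto_joints([1.023,.326,-.193,1.052,0,1.437])
snap("done"); print(bot.read_clock())
```

```text
[-0.0503  0.0599  0.0948] [-0.18537014 -0.49453921 -0.11651682]
True
[-0.0501  0.0628  0.0679] [-1.81215267  0.47928854  6.90863082] 11.125
[-0.0501  0.0628  0.0678] [-1.7465641  -0.25107551  7.98936442]
16.1667
```

View pics/done.png

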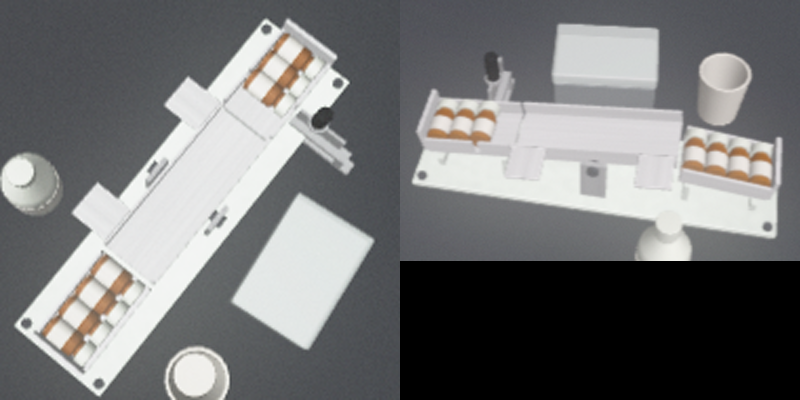

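The three vials now lie against the empty lane's end wall, at (280,70) in the top crop. The gate is rocked over, the four parked vials are still in place, and the beaker, bottle and tip box haven't moved. Handing in.

```bash
python3 -c "
from cell import bot
print(bot.close_job())"
```

```text
the job is handed in; nothing more can be done
None
```

I pushed the shutter open to its stop first, then rocked the gate right over; all three waiting vials rolled into the empty lane, nothing else was disturbed, and the job was handed in after about 16 s of robot time.

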